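Test and reset the bench mill's emergency stop

ROBOT

A 6-joint arm with a two-finger parallel gripper is mounted at the origin on the work surface. World frame = base frame: x ahead of the robot, y to its left, z up, the work surface at z = 0. Lengths are in m, angles in rad, forces in N, time in s.
With the tool pointing down it reaches from about 0.425 to 0.95 m from the base axis. Payload 3.5 kg.
Tool frame: the origin (TCP) lies midway between the tips of the shut fingers; the grasp point (between the pads) lies ctrl.grasp_offset behind it (ctrl.grasp_offset is the distance from the TCP to the grasp point, in m); x points along the fingers, y is the direction in which the jaws open and shut, and the axes are right-handed (so a half turn about x gives the same grasp; the last joint's range is limited). The gripper opens to 85 mm and grips with 20 to 120 N. Pads are 22 mm wide; open, the fingers measure 114 mm over their backs; the gripper's body (76 mm by 85 mm) begins 54 mm behind the grasp point. The pads swing forward as they close: fully open they stand 13 mm farther back than shut.
Start: joints at [1.077, 0.286, 1.577, -0, 1.279, -0.15], TCP at [0.227, 0.635, 0.231] pointing down, gripper open.
Joint ranges: [-2.77, 2.77], [-0.9, 2.22], [0.21, 2.48], [-1.53, 4.67], [0.24, 2.81], [-2.84, 2.84]. Speed limits (rad/s): [2.79, 2.79, 3.14, 3.14, 3.14, 3.14].

INTERFACE

Orientations are given as a unit quaternion [x, y, z, w].
In Python, from plant import readout, read_camera, sign_off, ctrl gives the robot as it stands.
- The arm moves only by the tool drive_tool, never from a script. Its argument "steps" is a list of rows, each a list of 5 numbers: the shift along the tool's x, y, z in cm, then the turn about the tool's x in degrees, then the opening, from 0 (shut) to 1 (fully open). A call has 1 to 10 rows; each row shifts and turns the commanded pose from where the row before left it, along the tool's axes as they then stand; what a row does not reach is not made up. A row lasts 1/10 s, in which the tool goes at most 50 mm and 8.59 degrees, less where a joint would pass 70% of its speed; a pose out of reach is approached as far as the arm can. A call is refused whole if a number of a shift passes 5 or a number of a turn 8.59, either way. A call with a gripper value outside its range is refused whole. The fingers move at their own pace and stop on an object; "force" is the grip in N (left out, the last holds). Time passes only in rows, so rows that do not move let the fingers close. It gives the time, the measured TCP pose, the force and the opening at its end, in the units of the state.
- readout.get_state(): the state, without advancing time (a new reading comes with each control period).
- read_camera(name): name is "scene" or "top" or "wrist"; returns a dict with "frame" (420x560x3 uint8, red, green, blue), "vertical_fov" (degrees; the focal length in pixels is half the picture's height over the tangent of half this angle, whatever the lens; pixels are square), "cx", "cy" (the principal point, pixels), "k1" (the pictures are not rectified: a ray, as slopes to the right and down, at radius r is drawn at 1 + k1 r^2 times it, then the intrinsics apply), "eye" and "orientation" of the camera in the world. Camera axes: x right, y up, looking along -z (the intrinsics and any distortion apply to the point x, -y, -z); pixel columns grow to the right and rows downward; lengths in m; the calibration is good to about 2 mm. A picture is of the moment at which its call begins. There is no depth.
- sign_off(): hands the job in, once; it reports no verdict.
The state is a dict: "time": time; "qpos": joint angles; "dq": joint speeds; "joint_efforts": joint torques, N m; "eef_pos": TCP position; "tcp_rot": TCP orientation; "contact_force": force on the tool from outside, world axes, zero at the start; "wrist_torque": the same for the moment, N m; "opening": opening from 0.0 (shut) to 1.0 (fully open).
Only numpy, scipy, OpenCV 4.12 (cv2) and the standard library are available. Lean on these libraries where they do the work, as an engineer would, in place of code of your own. Each camera call takes 0.05 s, during which the arm holds its last target. There are 200 camera calls.

TASK

Before the mill is used, test its red mushroom stop: with the fingertips press it straight in until it latches, and take the hand off so that it is seen to stay in. Then push one of its wings round clockwise with the outside of the fingers until it lets go and pops fully up, and leave it untwisted. Do not grip the stop or push hard on the station, do not press the green start button, and leave the things around the station where they are.

Things in the scene. Friction and masses are not known exactly. Their poses are not given: they have to be found in the camera images.
- station: the bench mill's stop station: a yellow box fixed to the bench, 110 mm (its x) by 190 mm (its y), flat top 75 mm above the bench, on a dark foot plate 130 x 210 x 6 mm. Origin under its middle at bench height, z up. On its top stand the red mushroom stop (its axis vertical, at x = 0, y = -40 mm) and a green start button 26 mm across in a black ring 42 mm across (at x = 0, y = +60 mm, under 25 mm tall). A grey plate, 62 mm across and 3 mm thick, lies under the mushroom
- stop_top (a point): centre of the top of the red mushroom head, on its axis: 119 mm above the bench when the head is up. The head's round core is 44 mm across, its underside 93 mm above the bench when up; the top slopes down 8 mm towards the rim. Its frame turns with the head; z up. The core carries two red wings, straight out along -y and +y of this frame, each 14 mm wide (x), reaching out to 41 mm from the axis, from 26 mm to 8 mm below this point in height, with upright sides
- right_wing (a point): middle of the outer end of the wing that points to -y of the station, at half the wing's height (102 mm above the bench when up); moves with the head. Twisting clockwise moves it towards the station's -x
- left_wing (a point): middle of the outer end of the wing that points to +y of the station (the green button's side), likewise; twisting clockwise moves it towards the station's +x
- plunger (a joint): how far the red mushroom is pressed in, m: 0 fully up, 0.011 hard against its stop. A spring pushes up: 6 N at the top, 8 to 10 N on the way, latch included. Near 0.009 a hidden latch snaps in (press to 0.010 or more to be sure), and when let go the head stays down at about 0.0083
- stop_head (a joint): twist of the red mushroom, rad, clockwise seen from above: 0 at rest, where it stands against its stop, 0.9 at most; it cannot turn anticlockwise from 0. A light spring (0.04 to 0.09 N m) turns it back to 0. While it is latched down, a twist of 0.3 to 0.45 frees the latch and the head springs up by itself, then it turns back when let go
- start (a joint): how far the green start button is pressed, m: 0 up, 0.005 fully in
- glue_jar: loose jar with a yellow cap, 60 mm across, 85 mm tall; origin at the centre of its underside
- tape_roll: loose tan roll of tape lying flat, 84 mm across, 25 mm tall; origin at the centre of its underside
- wrench: loose steel wrench lying flat, 170 mm long; origin near its middle, underneath
- screwdriver: loose screwdriver with a wooden handle, lying flat, 200 mm long; origin near its middle, underneath
- maple_block: loose pale wood block 45 x 80 x 30 mm; origin at the centre of its underside
- brass_plug: loose brass plug, 34 mm across, 32 mm tall; origin at the centre of its underside
- mug: loose blue mug with a handle, 76 mm across, 85 mm tall; origin at the centre of its underside

How it is judged:
By the outcome, as a careful person would: the job done as asked, in the order asked, and still so for the second after the job is handed in, with the robot touching nothing.
It also fails if it takes over 48 s, if anything falls off the work surface, if the arm or the gripper's body presses on something with over 40 N, if the wrist force passes 120 N, or if a joint passes its speed limit or range.

## Working session

There is one attempt and no reset: what is moved stays moved. The work goes in short steps, Python scripts to look and compute and a tool call to move; the robot and the scene stay as the last step left them, time stands still between calls to the robot, and variables do not carry over. Pictures are saved under pics/ and viewed, about 8 in all and at most 12, crops included, and the job is handed in when it is done.

Besides the shell and the picture viewer there is one more tool, called after "Request:" in YAML: its name, and indented under it one key for each argument. drive_tool: Moves the arm, as the interface text tells. Its arguments: {"type":"object","properties":{"steps":{"type":"array","items":{"type":"array","items":{"type":"number"}}},"force":{"type":"number"}},"required":["steps"]}

```bash
mkdir -p pics; cat > h.py <<'E'
import numpy as np, cv2
from scipy.spatial.transform import Rotation as R
from plant import readout, read_camera, sign_off, ctrl
def K(c):
    f=c["frame"].shape[0]/2/np.tan(np.radians(c["vertical_fov"])/2)
    return np.array([[f,0,c["cx"]],[0,f,c["cy"]],[0,0,1]]),np.array([c["k1"],0,0,0.])
def ray(c,p):
    k,d=K(c); u=cv2.undistortPoints(np.array([[p]],float),k,d)[0,0]
    v=R.from_quat(c["orientation"]).apply([u[0],-u[1],-1]); return np.array(c["eye"]),v
def at_z(c,p,z):
    e,v=ray(c,p); return e+v*(z-e[2])/v[2]
def tri(obs):
    A=np.zeros((3,3));b=np.zeros(3)
    for c,p in obs:
        e,v=ray(c,p);v=v/np.linalg.norm(v);M=np.eye(3)-np.outer(v,v);A+=M;b+=M@e
    return np.linalg.solve(A,b)
def proj(c,X):
    k,d=K(c);q=R.from_quat(c["orientation"]).inv().apply(np.atleast_2d(X)-c["eye"])*[1,-1,-1]
    return cv2.projectPoints(q,np.zeros(3),np.zeros(3),k,d)[0][:,0]
def save(c,n): cv2.imwrite("pics/"+n+".png",c["frame"][:,:,::-1])
E
python3 - <<'E'
from h import *
import pickle
s=readout.get_state();print(s,ctrl.grasp_offset)
C={n:read_camera(n) for n in("scene","top","wrist")}
pickle.dump(C,open("c0.pkl","wb"))
for n,c in C.items(): print(n,c["eye"],c["orientation"],c["vertical_fov"],c["k1"],c["cx"],c["cy"])
save(C["scene"],"s0");save(C["top"],"t0")
E
```

```text
{'time': 0.0, 'qpos': array([ 1.07698985e+00,  2.87181412e-01,  1.57821181e+00,  2.68683447e-05,
        1.27859833e+00, -1.49999300e-01]), 'dq': array([-0.00185993, -0.00197417,  0.00114965,  0.00039234,  0.0022012 ,
        0.00035265]), 'joint_efforts': array([ 5.00766055e-04, -4.05998111e+01, -2.92617989e+01, -1.46812854e-04,
        5.86410257e-03, -4.88734440e-07]), 'eef_pos': array([0.22716896, 0.63491283, 0.22991784]), 'tcp_rot': array([ 0.12015733,  0.69696067, -0.12176072,  0.69640676]), 'contact_force': array([0.53422993, 0.5049898 , 0.22831688]), 'wrist_torque': array([-0.05119128, -0.00391811,  0.02268175]), 'opening': 0.9967414224844241} 0.0187
scene [ 1.04802954 -0.67009666  0.79377512] [0.42437313 0.12695119 0.23300904 0.86573531] 42.72583077937398 0.013086671651697137 289.530490370797 210.30085472547276
top [0.33929706 0.12782359 1.25411292] [-0.06729053  0.07703832  0.7290687  -0.67675395] 50.54439122045072 0.0103695896630593 277.4287266393457 200.4000444358678
wrist [0.15514357 0.66138439 0.37279362] [-0.12346538 -0.08503259  0.5692425   0.8083865 ] 67.2890531520343 -0.008347493735707041 283.16758833195894 215.175774856451
```

View pics/s0.png

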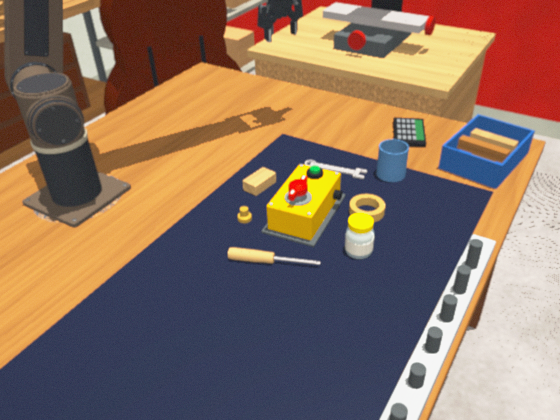

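View pics/t0.png

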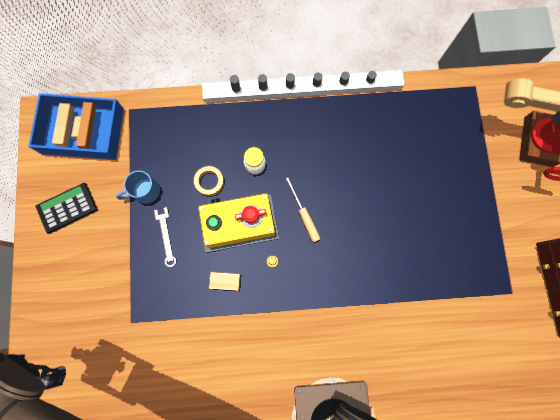

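The scene view shows the stop at (298,188) and the green button at (315,171). In the top view they are at about (250,215) and (213,222), with the wings along the box's length. Next I'll measure by colour.

```bash
python3 - <<'E'
from h import *
import pickle
C=pickle.load(open("c0.pkl","rb"))
def blob(c,lo,hi,box,s=120,v=60):
    h=cv2.cvtColor(c["frame"],cv2.COLOR_RGB2HSV);x0,y0,x1,y1=box
    H=h[...,0].astype(int);H=np.where(H>170,H-180,H)
    m=((H>=lo)&(H<=hi)&(h[...,1]>s)&(h[...,2]>v));k=np.zeros_like(m);k[y0:y1,x0:x1]=1;m&=k
    ys,xs=np.nonzero(m);return np.array([xs.mean(),ys.mean()]),len(xs),m
bt=(190,185,290,260);bs=(250,150,350,245)
rt=blob(C["top"],-10,8,bt);rs=blob(C["scene"],-10,8,bs)
gt=blob(C["top"],45,85,bt);gs=blob(C["scene"],45,85,bs)
for a in(rt,rs,gt,gs):print(a[0],a[1])
r=tri([(C["top"],rt[0]),(C["scene"],rs[0])]);g=tri([(C["top"],gt[0]),(C["scene"],gs[0])])
print("red",r,"green",g,np.linalg.norm((g-r)[:2]))
print("z-fixed",at_z(C["top"],rt[0],.110),at_z(C["top"],gt[0],.095),at_z(C["scene"],rs[0],.108))
d=(g-r)[:2];print("station y dir deg",np.degrees(np.arctan2(d[1],d[0])))
# yellow top face fit
y=blob(C["top"],18,33,bt,150,150);print(cv2.minAreaRect(np.argwhere(y[2])[:,::-1].astype(np.float32)))
i=np.hstack([cv2.resize(C["top"]["frame"][180:270,185:295],None,fx=3.6,fy=3.6,interpolation=3),cv2.resize(C["scene"]["frame"][150:240,255:350],None,fx=3.6,fy=3.6,interpolation=3)])
cv2.imwrite("pics/z0.png",i[:,:,::-1])
E
```

```text
[250.11785714 214.05357143] 280
[297.43143813 188.43478261] 299
[212.71212121 221.48484848] 66
[314.56       169.58666667] 75
red [0.54645008 0.177273   0.10162097] green [0.53564526 0.27736588 0.09129893] 0.10067436836471758
z-fixed [0.54477022 0.17678389 0.11      ] [0.53492525 0.27681985 0.095     ] [0.55121411 0.16963473 0.108     ]
station y dir deg 96.16110561908604
((238.24000549316406, 231.8199920654297), (66.63484191894531, 71.01752471923828), 79.69515228271484)
```

View pics/z0.png

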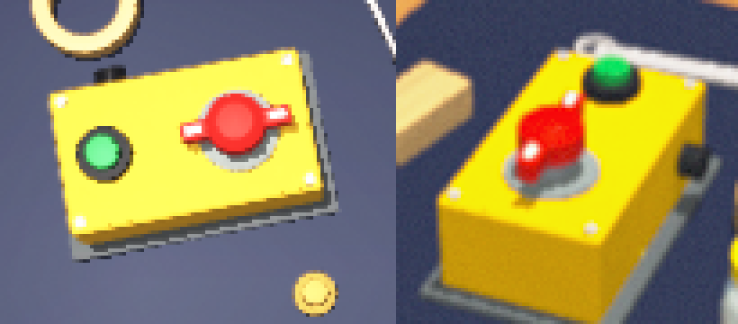

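The zoom shows the wings lying along the station's y, right wing towards the bottom right of the top view and clear all round. Station yaw is about 6°. I'll work out the approach in tool axes.

```bash
cat >> h.py <<'E'
def tool():
    s=readout.get_state();return np.array(s["eef_pos"]),R.from_quat(s["tcp_rot"]),s
def togo(target,yaw_deg=None):
    p,r,s=tool();M=r.as_matrix()
    print("t",round(s["time"],2),"tcp",p.round(4),"tool y yaw",np.degrees(np.arctan2(M[1,1],M[0,1])).round(2),"tilt",M[:,0].round(4),"F",np.round(s["contact_force"],1))
    print("shift cm tool axes",(r.inv().apply(np.array(target)-p)*100).round(2)); 
E
python3 - <<'E'
from h import *
togo([.546,.177,.23]);print(tool()[1].as_matrix().round(3))
c=read_camera("wrist");p,r,_=tool();print("cam in tool",r.inv().apply(c["eye"]-p), r.inv().apply(R.from_quat(c["orientation"]).apply([0,0,-1])))
E
```

```text
t 0.15 tcp [0.2273 0.6351 0.2302] tool y yaw 70.3 tilt [-9.0e-04 -1.6e-03 -1.0e+00] F [-0.3 -1.2 -1.1]
shift cm tool axes [  0.07 -32.38  45.45]
[[-0.001  0.337  0.941]
 [-0.002  0.941 -0.337]
 [-1.    -0.002 -0.   ]]
cam in tool [-0.14251908  0.00021809 -0.07680054] [ 0.95497226 -0.00131591  0.29669219]
```

Request:
drive_tool:
  steps:
    - [0,-3.2,4.5,0,0]
    - [0,-3.2,4.5,0,0]
    - [0,-3.2,4.5,0,0]
    - [0,-3.2,4.5,0,0]
    - [0,-3.2,4.5,0,0]
    - [0,-3.2,4.5,0,0]
    - [0,-3.2,4.5,0,0]
    - [0,-3.2,4.5,0,0]
    - [0,-3.2,4.5,0,0]
    - [0,-3.2,4.5,0,0]
  force: 20

```text
time: 1.2
eef_pos: [0.5142, 0.2235, 0.2313]
tcp_rot: [0.121, 0.697, -0.121, 0.697]
contact_force: [-0.5, 0.7, -0.8]
opening: 0.005
```

Request:
drive_tool:
  steps:
    - [0,0,0,8,0]
    - [0,0,0,8,0]
    - [0,0,0,8,0]
    - [0,0,0,8,0]
    - [0,0,0,8,0]
    - [0,0,0,8,0]
    - [0,0,0,8,0]
    - [0,0,0,8,0]
    - [0,0,0,0,0]
    - [0,0,0,0,0]

```text
time: 2.2
eef_pos: [0.5133, 0.2253, 0.2312]
tcp_rot: [0.471, 0.527, -0.471, 0.527]
contact_force: [0.3, -1.1, -0.5]
opening: 0.0
```

```bash
python3 - <<'E'
from h import *
import pickle
togo([.546,.177,.15]); c=read_camera("wrist");pickle.dump(c,open("w1.pkl","wb"))
save(c,"w1"); print(proj(c,[[.546,.177,.119],tool()[0]]),tool()[2]["opening"])
E
```

```text
t 2.2 tcp [0.5133 0.2253 0.2312] tool y yaw 6.47 tilt [-3.e-04 -1.e-04 -1.e+00] F [ 0.3 -1.1 -0.5]
shift cm tool axes [8.12 2.71 5.17]
[[314.54615764 267.30703557]
 [285.0770367  275.7055715 ]] 0.0007041897531993004
```

View pics/w1.png

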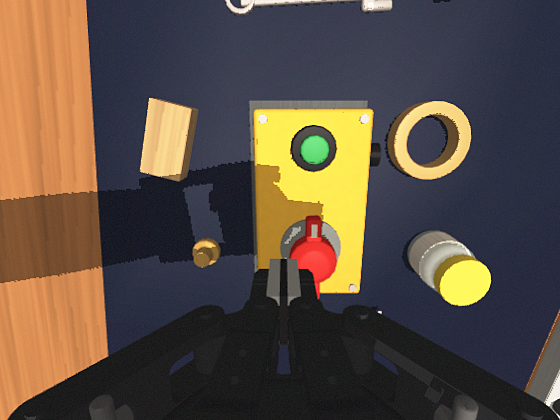

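The wrist view shows the box corners at about (252,110), (373,110) and (358,294), the green button at (315,149), the left wing end at (313,218) and the head near (314,260), partly hidden by the fingers. I'll fit the station pose from this and the top view.

```bash
python3 - <<'E'
from h import *
import pickle
from scipy.optimize import least_squares
w=pickle.load(open("w1.pkl","rb"));C=pickle.load(open("c0.pkl","rb"));t=C["top"]
# outer yellow corners, subpixel from mask edges (wrist)
h=cv2.cvtColor(w["frame"],cv2.COLOR_RGB2HSV)
g=(h[...,0]>45)&(h[...,0]<85)&(h[...,1]>120)&(h[...,2]>60);g[:,:270]=0;g[:,350:]=0;g[:120]=0;g[200:]=0
ys,xs=np.nonzero(g);gw=[xs.mean(),ys.mean()]
yl=((h[...,0]>18)&(h[...,0]<34)&(h[...,1]>130))
for r in(125,140,190,250): 
    x=np.nonzero(yl[r,230:395])[0]+230;print(r,x.min(),x.max())
for cc in(275,300,350): y=np.nonzero(yl[95:305,cc])[0]+95;print("col",cc,y.min(),y.max())
P=[(-.055,.095,.075),(.055,.095,.075),(.055,-.095,.075),(0,.06,.096),(0,.001,.111)]
zw=[(252,109.5),(373,109.5),(358,294),gw,(313.5,217.5)]
z=lambda a,b:(185+a/3.6-.5,180+b/3.6-.5)
T=[(-.055,.095,.075),(.055,.095,.075),(.055,-.095,.075),(-.055,-.095,.075),(0,.06,.096)]
zt=[z(76,234),z(50,97),z(298,50),z(324,200),(212.7,221.5)]
def X(p,L): c,s=np.cos(p[2]),np.sin(p[2]);L=np.array(L);return np.c_[p[0]+c*L[:,0]-s*L[:,1],p[1]+s*L[:,0]+c*L[:,1],L[:,2]]
fw=lambda p:(proj(w,X(p,P))-np.array(zw)).ravel()
ft=lambda p:(proj(t,X(p,T))-np.array(zt)).ravel()
for n,f in(("w",fw),("t",ft),("both",lambda p:np.r_[fw(p),2*ft(p)])):
    q=least_squares(f,[.542,.217,.1],loss="soft_l1").x;print(n,q[:2].round(4),np.degrees(q[2]).round(2),"stop",X(q,[(0,-.04,.119)]).round(4));print(f(q).round(1))
    if n=="w":print(proj(w,X(q,[(0,-.04,.119)])))
E
```

```text
125 254 371
140 254 370
190 255 366
250 257 362
col 275 109 257
col 300 109 219
col 350 108 292
w [0.5398 0.2174] 6.26 stop [[0.5441 0.1776 0.119 ]]
[-0.4 -1.7  1.  -1.2  0.4  0.4 -0.3  0.7 -0.3  2.5]
[[312.54945831 266.48929174]]
t [0.5393 0.2162] 5.58 stop [[0.5432 0.1764 0.119 ]]
[-1.6  1.1 -0.1 -1.   0.5  0.4  0.2 -1.6  0.3  0.4]
both [0.5397 0.2169] 6.11 stop [[0.544  0.1771 0.119 ]]
[-0.3 -1.3  1.1 -0.5 -0.   0.9 -0.3  1.3 -0.4  3.  -3.3  2.6 -1.  -1.5
 -0.  -0.   0.1 -4.2  0.2  1. ]
```

Both views agree to about 1.5 mm: stop axis at (0.544, 0.177), yaw 6.2°. I'll move over it and come down to just above the top.

Request:
drive_tool:
  steps:
    - [0,1.25,2.56,0,0]
    - [0,1.25,2.56,0,0]
    - [2,0,0,0,0]
    - [2.5,0,0,0,0]
    - [2.5,0,0,0,0]
    - [2,0,0,0,0]
    - [0,0,0,0,0]
    - [0,0,0,0,0]

```text
time: 3.05
eef_pos: [0.544, 0.1772, 0.1415]
tcp_rot: [0.471, 0.527, -0.472, 0.527]
contact_force: [0.9, 0.6, 0.2]
opening: -0.0
```

```bash
python3 - <<'E'
from h import *
togo([.544,.1773,.1085]); a=read_camera("scene");b=read_camera("wrist")
i=np.hstack([cv2.resize(a["frame"][130:230,250:350],(400,400),interpolation=3),cv2.resize(b["frame"][120:320,180:380],(400,400),interpolation=3)]);cv2.imwrite("pics/a2.png",i[:,:,::-1])
E
```

```text
t 3.05 tcp [0.544  0.1772 0.1415] tool y yaw 6.36 tilt [-4.e-04 -0.e+00 -1.e+00] F [0.9 0.6 0.2]
shift cm tool axes [ 3.3   0.01 -0.01]
```

View pics/a2.png

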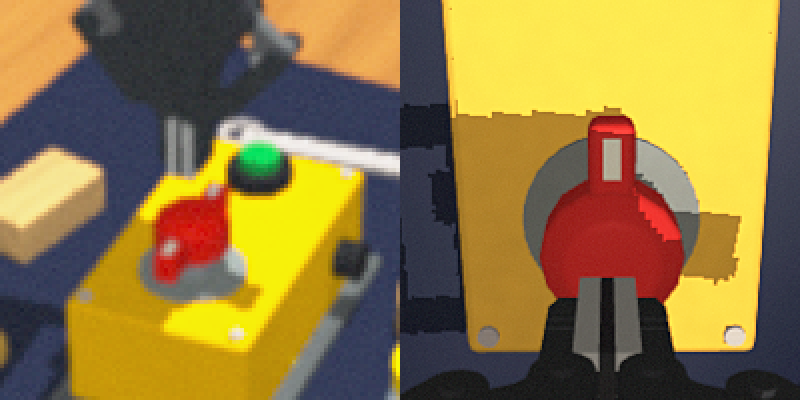

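The fingertips stand centred over the head, in line with the wing. I'll press in small rows and watch the force.

Request:
drive_tool:
  steps:
    - [1.0,0,0,0,0]
    - [0.9,0,0,0,0]
    - [0.2,0,0,0,0]
    - [0.2,0,0,0,0]
    - [0.2,0,0,0,0]
    - [0.1,0,0,0,0]
    - [0,0,0,0,0]
    - [0,0,0,0,0]

```text
time: 3.95
eef_pos: [0.5437, 0.1772, 0.1169]
tcp_rot: [0.471, 0.527, -0.472, 0.527]
contact_force: [-4.3, -0.5, 8.9]
opening: 0.001
```

Request:
drive_tool:
  steps:
    - [0.2,0,0,0,0]
    - [0.2,0,0,0,0]
    - [0.2,0,0,0,0]
    - [0.1,0,0,0,0]
    - [0,0,0,0,0]
    - [0,0,0,0,0]

```text
time: 4.55
eef_pos: [0.5444, 0.1773, 0.11]
tcp_rot: [0.472, 0.527, -0.471, 0.527]
contact_force: [-2.6, -0.2, 7.5]
opening: -0.005
```

Request:
drive_tool:
  steps:
    - [0.1,0,0,0,0]
    - [0.1,0,0,0,0]
    - [0,0,0,0,0]
    - [0,0,0,0,0]

```text
time: 4.95
eef_pos: [0.5445, 0.1774, 0.1083]
tcp_rot: [0.472, 0.527, -0.471, 0.527]
contact_force: [-3.3, -1.3, 8.8]
opening: -0.002
```

Request:
drive_tool:
  steps:
    - [0.1,0,0,0,0]
    - [0,0,0,0,0]
    - [0,0,0,0,0]

```text
time: 5.25
eef_pos: [0.5445, 0.1774, 0.1077]
tcp_rot: [0.472, 0.527, -0.471, 0.527]
contact_force: [-4.2, -1.0, 9.3]
opening: -0.003
```

Request:
drive_tool:
  steps:
    - [0.1,0,0,0,0]
    - [0,0,0,0,0]
    - [0,0,0,0,0]

```text
time: 5.55
eef_pos: [0.5447, 0.1774, 0.1076]
tcp_rot: [0.472, 0.527, -0.471, 0.527]
contact_force: [-5.6, -1.5, 12.7]
opening: 0.004
```

Force now rises while the position holds at 0.1076, so the head is on its hard stop. I'll lift off and look. For that I'll go up 6 cm and back towards the green side, so that the scene camera sees the head.

Request:
drive_tool:
  steps:
    - [-0.5,0,0,0,0]
    - [-1,0,0,0,0]
    - [-2,0,0,0,0]
    - [-3,0,0,0,0]
    - [-3,0,0,0,0]
    - [0,0,0,0,0]
    - [0,0,0,0,0]
    - [0,0,0,0,0]

```text
time: 6.35
eef_pos: [0.5431, 0.177, 0.1978]
tcp_rot: [0.471, 0.527, -0.472, 0.526]
contact_force: [0.5, 0.6, -0.5]
opening: -0.0
```

```bash
python3 - <<'E'
from h import *
togo([.544,.1773,.1085]); a=read_camera("scene");b=read_camera("wrist")
i=np.hstack([cv2.resize(a["frame"][130:230,250:350],(400,400),interpolation=3),cv2.resize(b["frame"][120:320,180:380],(400,400),interpolation=3)]);cv2.imwrite("pics/a3.png",i[:,:,::-1])
import pickle;C=pickle.load(open("c0.pkl","rb"))
for c in (C["scene"],a):
    h=cv2.cvtColor(c["frame"],cv2.COLOR_RGB2HSV);m=((h[...,0]>170)|(h[...,0]<8))&(h[...,1]>120)&(h[...,2]>60);m[:150]=0;m[245:]=0;m[:,:250]=0;m[:,350:]=0
    ys,xs=np.nonzero(m);print(xs.mean(),ys.mean(),ys.min(),ys.max(),len(xs))
s=np.array([.544,.1773,0]);u=np.array([np.cos(np.radians(6.2)),np.sin(np.radians(6.2)),0]);v=np.array([-u[1],u[0],0])
print("px per 8.3mm",proj(a,[s+[0,0,.119],s+[0,0,.1107]]))
for n,X in(("start",s+.036*u-.041*v),("contact",s+.0215*u-.041*v),("end",s+.0025*u-.041*v)):print(n,X)
togo(s+.038*u-.041*v+[0,0,.088])
E
```

```text
t 6.35 tcp [0.5431 0.177  0.1978] tool y yaw 6.3 tilt [-2.4e-03 -4.0e-04 -1.0e+00] F [ 0.5  0.6 -0.5]
shift cm tool axes [ 8.93  0.12 -0.02]
297.3694915254237 188.5322033898305 176 200 295
297.17491749174917 191.64686468646866 180 203 303
px per 8.3mm [[296.28641752 181.73893922]
 [296.3399352  184.81261692]]
start [0.58421741 0.14042779 0.        ]
contact [0.56980222 0.1388618  0.        ]
end [0.55091335 0.13680981 0.        ]
t 6.45 tcp [0.543  0.1771 0.1974] tool y yaw 6.3 tilt [-3.2e-03 -4.0e-04 -1.0e+00] F [-0.2  0.6 -0.3]
shift cm tool axes [10.93  3.94  4.09]
```

View pics/a3.png

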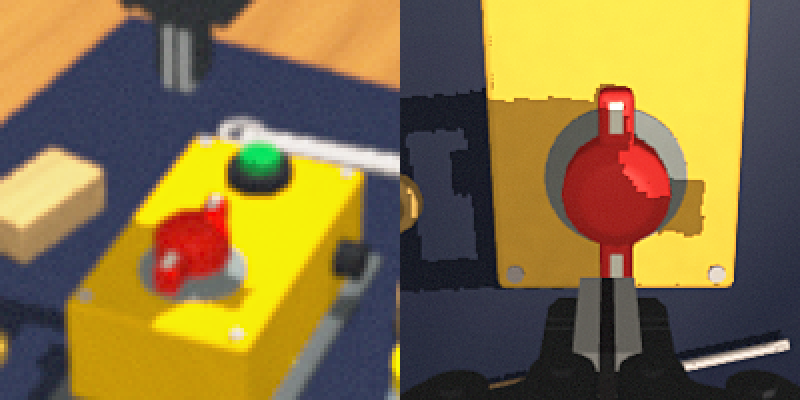

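It is latched: with the hand off, the red blob stands 3.1 px lower, which is 8.3 mm. Now I'll go to the +x side of the right wing and down.

Request:
drive_tool:
  steps:
    - [0,2.0,2.05,0,0]
    - [0,2.0,2.05,0,0]
    - [0,0,0,0,0]
    - [3,0,0,0,0]
    - [3,0,0,0,0]
    - [2,0,0,0,0]
    - [0,0,0,0,0]
    - [0,0,0,0,0]

```text
time: 7.25
eef_pos: [0.5876, 0.1411, 0.1188]
tcp_rot: [0.471, 0.527, -0.472, 0.526]
contact_force: [1.0, -0.0, 0.2]
opening: 0.0
```

```bash
python3 - <<'E'
from h import *
togo([.5862,.1406,.088]); a=read_camera("scene");b=read_camera("wrist")
i=np.hstack([cv2.resize(a["frame"][130:230,250:350],(400,400),interpolation=3),cv2.resize(b["frame"][100:300,180:380],(400,400),interpolation=3)]);cv2.imwrite("pics/a4.png",i[:,:,::-1])
E
```

```text
t 7.25 tcp [0.5876 0.1411 0.1188] tool y yaw 6.31 tilt [-0.0017 -0.     -1.    ] F [ 1.  -0.   0.2]
shift cm tool axes [ 3.08 -0.13  0.04]
```

View pics/a4.png

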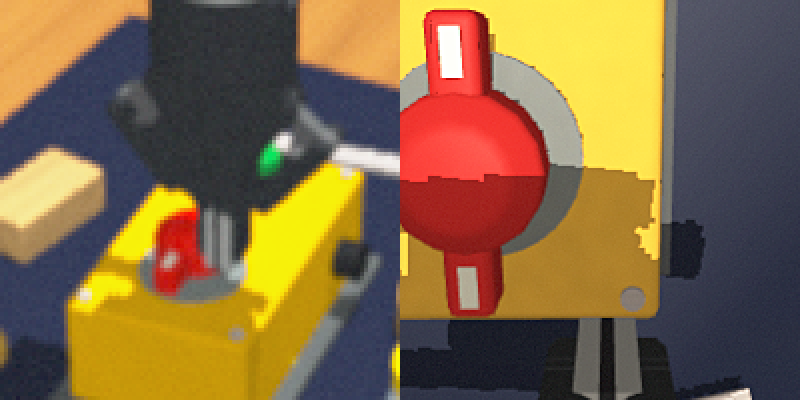

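The fingers are over clear box top beside the right wing. I'll come down to z ≈ 0.089 and close up to the wing.

Request:
drive_tool:
  steps:
    - [1,0,0,0,0]
    - [1,0,0,0,0]
    - [1,0,0,0,0]
    - [0,0,0,0,0]
    - [0,-0.5,0,0,0]
    - [0,-0.5,0,0,0]
    - [0,-0.4,0,0,0]
    - [0,0,0,0,0]

```text
time: 8.15
eef_pos: [0.5738, 0.1393, 0.0896]
tcp_rot: [0.472, 0.527, -0.472, 0.527]
contact_force: [-0.4, 0.2, -0.3]
opening: 0.0
```

Request:
drive_tool:
  steps:
    - [0,-0.3,0,0,0]
    - [0,-0.3,0,0,0]
    - [0,-0.3,0,0,0]
    - [0,0,0,0,0]
    - [0,0,0,0,0]

```text
time: 8.65
eef_pos: [0.5655, 0.1382, 0.0896]
tcp_rot: [0.472, 0.527, -0.472, 0.527]
contact_force: [0.5, -0.9, 0.3]
opening: 0.0
```

Request:
drive_tool:
  steps:
    - [0,-0.3,0,0,0]
    - [0,-0.3,0,0,0]
    - [0,-0.3,0,0,0]
    - [0,0,0,0,0]
    - [0,0,0,0,0]

```text
time: 9.15
eef_pos: [0.5561, 0.1374, 0.0894]
tcp_rot: [0.472, 0.527, -0.472, 0.527]
contact_force: [1.1, -1.1, 0.5]
opening: 0.0
```

```bash
python3 - <<'E'
from h import *
togo([.5509,.1368,.0896]); a=read_camera("scene");b=read_camera("wrist")
i=np.hstack([cv2.resize(a["frame"][130:230,250:350],(400,400),interpolation=3),cv2.resize(b["frame"][100:300,180:380],(400,400),interpolation=3)]);cv2.imwrite("pics/a5.png",i[:,:,::-1])
E
```

```text
t 9.15 tcp [0.5561 0.1374 0.0894] tool y yaw 6.31 tilt [-5.e-04 -0.e+00 -1.e+00] F [ 1.1 -1.1  0.5]
shift cm tool axes [-0.02 -0.52 -0.  ]
```

View pics/a5.png

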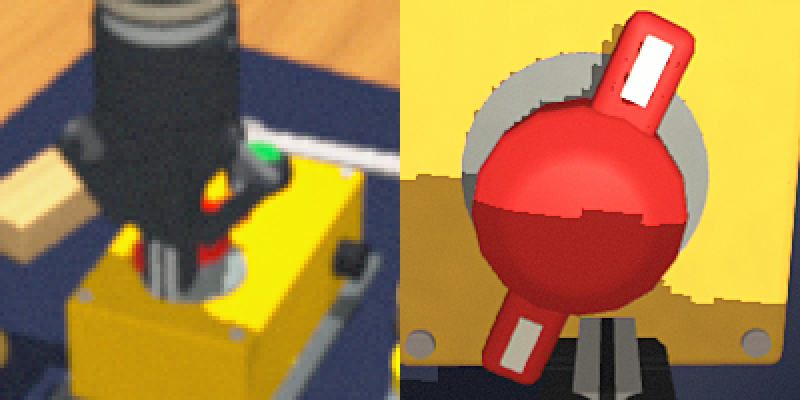

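The head has twisted about 0.42 rad clockwise with the right wing on the finger's back. I'll go a little further to be sure of the release, then back off the way I came and lift.

Request:
drive_tool:
  steps:
    - [0,-0.2,0,0,0]
    - [0,-0.2,0,0,0]
    - [0,-0.1,0,0,0]
    - [0,0,0,0,0]
    - [0,0,0,0,0]

```text
time: 9.75
eef_pos: [0.5512, 0.1368, 0.0892]
tcp_rot: [0.472, 0.527, -0.472, 0.527]
contact_force: [1.6, 0.6, -0.1]
opening: 0.003
```

Request:
drive_tool:
  steps:
    - [0,0.3,0,0,0]
    - [0,0.5,0,0,0]
    - [0,0.7,0,0,0]
    - [0,1,0,0,0]
    - [0,1,0,0,0]
    - [0,0,0,0,0]
    - [-2,0,0,0,0]
    - [-3,0,0,0,0]
    - [-4,0,0,0,0]
    - [-4,0,0,0,0]

```text
time: 10.75
eef_pos: [0.5855, 0.1406, 0.2199]
tcp_rot: [0.471, 0.527, -0.472, 0.526]
contact_force: [1.1, 0.2, 0.0]
opening: -0.003
```

Request:
drive_tool:
  steps:
    - [0,0,-4,0,0]
    - [0,0,-4,0,0]
    - [0,0,-4,0,0]
    - [0,0,0,0,0]
    - [0,0,0,0,0]
    - [0,0,0,0,0]

```text
time: 11.35
eef_pos: [0.573, 0.2591, 0.219]
tcp_rot: [0.472, 0.527, -0.472, 0.527]
contact_force: [-0.0, -0.1, -0.1]
opening: 0.002
```

```bash
python3 - <<'E'
from h import *
import pickle;C=pickle.load(open("c0.pkl","rb"))
togo([.5509,.1368,.0896]); a=read_camera("scene");b=read_camera("top")
i=np.hstack([cv2.resize(a["frame"][130:230,250:350],(400,400),interpolation=3),cv2.resize(b["frame"][170:270,190:290],(400,400),interpolation=3)]);cv2.imwrite("pics/a6.png",i[:,:,::-1])
for c in (C["scene"],a,C["top"],b):
    h=cv2.cvtColor(c["frame"],cv2.COLOR_RGB2HSV);m=((h[...,0]>170)|(h[...,0]<8))&(h[...,1]>120)&(h[...,2]>60);m[:150]=0;m[245:]=0;m[:,:190]=0;m[:,350:]=0
    ys,xs=np.nonzero(m);print(xs.mean(),ys.mean(),ys.min(),ys.max(),len(xs))
cv2.imwrite("pics/d.png",cv2.absdiff(C["scene"]["frame"],a["frame"]))
E
```

```text
t 11.35 tcp [0.573  0.2591 0.219 ] tool y yaw 6.27 tilt [-6.e-04 -6.e-04 -1.e+00] F [-0.  -0.1 -0.1]
shift cm tool axes [12.95 -3.53 11.91]
297.3694915254237 188.5322033898305 176 200 295
297.57605177993526 188.16828478964402 176 200 309
250.13309352517985 214.07194244604315 206 222 278
250.87739463601534 213.96168582375478 206 222 261
```

View pics/a6.png

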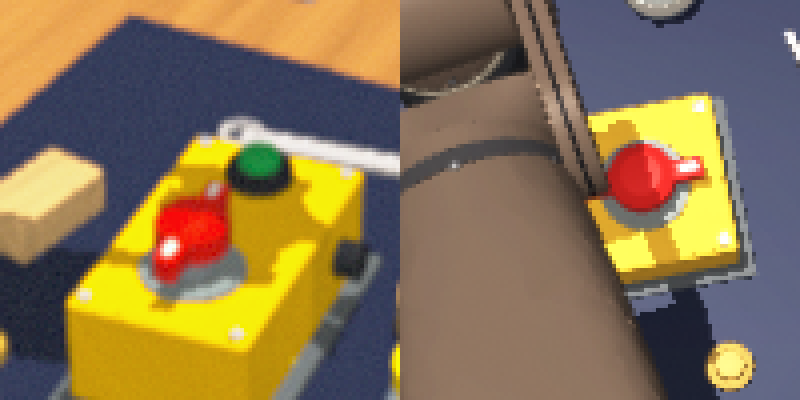

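The head is fully up again: in the scene view its rows are 176–200, the same as at the start. It is also back at zero twist, and the surroundings have not moved. The hand is clear, so I'll hand in.

```bash
python3 -c "
from h import *
print(sign_off())"
```

```text
the job is handed in; nothing more can be done
None
```

The stop passed its test, and I handed the job in at about 11.5 s of the 48 s allowed, with the hand clear.

- **Press:** I pushed the mushroom straight in with the shut fingertips until it met its hard stop. The measured press force at that point was about 13 N. With the hand off, its image stood 3.1 px lower, matching the 8.3 mm expected for a latched head.
- **Release:** I pushed the right wing clockwise with the outside of the shut fingers, to about 0.43 rad seen in the wrist image and then about 5 mm further. The measured force on the tool stayed under about 2 N. I then backed off the same way and lifted clear.
- **Last checks:** In the scene view the red head covers the same rows as at the start (176–200), so it is fully up, and the wings are back in line, so it is untwisted. The tool force reads about zero.
- **Surroundings:** The green button was never approached. The things in the last close-up crops look unmoved: the maple block, the brass plug and the part of the wrench in view. I did not check the mug, tape roll, glue jar and screwdriver in a final picture, but the fingers only went low over the station.
- **Disagreements:** The top and wrist views differed by 1–1.5 mm and 0.7° on the station's pose. The arm partly hid the station in the last top view, so the scene view is the main evidence there.

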